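# Hang the dip basket on the drip stand

### The arm

A 6-joint arm with a two-finger parallel gripper is mounted at the origin on the work surface. World frame = base frame: x ahead of the robot, y to its left, z up, the work surface at z = 0. Lengths are in mm, angles in rad, forces in N, time in s.
With the tool pointing down it reaches from about 350 to 875 mm from the base axis. Payload 4.2 kg.
Tool frame: the origin (TCP) lies on the mounting face of the last link; the fingertips stand 173 mm ahead of it and the grasp point (between the pads) lies 155 mm ahead of it; z points along the fingers, y is the line along which they close (so a half turn about z gives the same grasp; the last joint's range is limited). The gripper opens to 85 mm and grips with 20 to 120 N. Pads are 22 mm wide; open, the fingers measure 114 mm over their backs; the gripper's body (76 mm by 85 mm) begins 54 mm behind the grasp point. The pads swing forward as they close: fully open they stand 13 mm farther back than shut.
Start: joints at [1.415, 0.385, 0.008, 0, -1.194, -0.259], TCP at [251.846, 571.991, 404.712] pointing down, gripper open.
Joint ranges: [-3.14, 3.14], [-1.21, 2.06], [-1.07, 1.41], [-3.16, 2.05], [-2.99, -0.16], [-3.1, 3.1]. Speed limits (rad/s): [2.79, 2.79, 3.14, 3.14, 3.14, 3.14].

### API

Orientations are given as a unit quaternion [x, y, z, w].
In Python, from bench import arm gives the robot as it stands.
- The arm moves only by the tool carry_out, never from a script. Its argument "rows" is a list of rows, each a list of 7 numbers: the shift along the tool's x, y, z as a fraction of full scale, then the turn, a rotation vector about the tool's x, y, z as a fraction of full scale, then the opening, from -1 (shut) to 1 (fully open). A call has 1 to 12 rows; each row is the pose to reach, as a shift and turn from the pose commanded when the call began, along the tool's axes at that moment, turning the shorter way round; what a row does not reach only later rows make up. Full scale, the value 1, is 20 cm for a shift and pi rad for a turn. A row lasts 1/8 s, in which the tool goes at most 62.5 mm and 10.7 degrees, less where a joint would pass 70% of its speed; a pose out of reach is approached as far as the arm can. A call with a number of a shift or a turn outside -1 to 1 is refused whole. A call with a gripper value outside its range is refused whole. The fingers move at their own pace and stop on an object; the grip force is fixed at half the most. Time passes only in rows, so rows that repeat a pose let the fingers close. It gives the time, the measured TCP pose, the force, the opening and the grip force at its end, in the units of the state.
- arm.read_state(): the state, without advancing time (a new reading comes with each control period).
- arm.get_image(name): name is "side" or "top"; returns (picture, depth): 384x512x3 uint8, red, green, blue; 384x512 float32, mm along the optical axis (not along the pixel's ray), 0 where there is no reading.
- arm.calibration(name): a dict with "mtx" (3x3 intrinsics, pixels), "k1" (the pictures are not rectified: a ray, as slopes to the right and down, at radius r is drawn at 1 + k1 r^2 times it, then the intrinsics apply), "cam_to_world" (4x4, takes a point from camera to world coordinates). Camera axes: x right, y up, looking along -z (the intrinsics and any distortion apply to the point x, -y, -z); pixel columns grow to the right and rows downward; lengths in mm; the calibration is good to about 2 mm. A picture is of the moment at which its call begins. calibration takes no time and is no camera call.
- arm.job_done(): hands the job in; it is judged then, once.
The state is a dict: "clock": time; "joints": joint angles; "joint_vel": joint speeds; "joint_efforts": joint torques, N m; "position": TCP position; "ee_rot": TCP orientation; "contact_force": force on the tool from outside, world axes, zero at the start; "wrist_torque": the same for the moment, N m; "gripper_width": finger opening in mm; "grasp_force": force on a finger pad.
Only numpy, scipy, OpenCV 4.12 (cv2) and the standard library are available. Lean on these libraries where they do the work, as an engineer would, in place of code of your own. Each camera call takes 0.05 s, during which the arm holds its last target. There are 200 camera calls.

### The job

The pins just turned on the lathe are in the mesh dip basket: swing its bail up, carry it by the bail and hang it on the hook of the drip stand to drain, with the loop in the middle of the bail settled in the dip of the hook. Let go so that it hangs level and still, clear of the tray, with all three pins in it. Set it on the hook gently, do not tip the basket, and leave the other things on the bench where they are.

Things in the scene. Friction and masses are not known exactly. Their poses are not given: they have to be found in the camera images.
- basket: Steel mesh dip basket, 100 mm (its x) by 140 mm (its y), walls 60 mm high, open on top, standing on the bench. Origin: centre of its underside, z up. With bail and the three pins it weighs 0.35 to 0.55 kg. Its bail is hinged on two ears on the 140 mm axis (line along its y through its x = 0), 50 mm above the underside.
- bail (a joint): Swing angle of the basket's bail (rad): 0 = standing upright over the basket, positive = folded down towards the basket's -x side; stops at -1.2 and 1.2. It is folded over at the start. The ears are a little stiff (about 0.04 N m), so the bail stays where it is put.
- bail_loop (a point): Top middle of the bail's hanging loop, on the rod's centre line, 113 mm from the hinge line. Axes turn with the bail: y along crest and hinge line, z from hinge to loop. The bail is 8 mm round steel rod. The loop is a flat-topped hump in the middle of the crest, 26 mm wide on top, 44 mm at its foot (centre lines), 16 mm high; the hook goes under it.
- crest_a (a point): Point on the bail's straight crest, rod centre line, 42 mm from the middle towards the bail's +y; axes as bail_loop. The crest is parallel to the hinge line, 97 mm from it, and straight from 22 to 63 mm from the middle on either side; legs at y = -77 and 77 mm. A place to grip.
- crest_b (a point): The same point on the other straight of the crest, 42 mm from the middle towards the bail's -y.
- stand: Drip stand, fixed. Origin: on the bench straight below the middle of the hook's dip. x points from hook tip to column. Steel tray with a 20 mm rim, x -75 to 95 mm, y -95 to 95 mm; cast foot behind it; a 16 mm column at x = 150 mm with a clamp that carries the hook, 8 mm round rod in the stand's x-z plane.
- dip_foot (a point): Same place as the stand's origin. Hook shape, rod centre line: level arm from the column to x = 20 mm, drop of 22 mm into a flat dip (x -10 to 10 mm), then a tip rising to x = -23 mm, 29 mm above the dip. The clamp is left at any height: the dip lies 200 to 280 mm above the bench, not measured, so look or feel for it. It holds firm under normal loads.
- column_top (a point): Top of the stand's column, 320 mm above the bench, at the stand's x = 150 mm.
- pin0: Stepped steel pin in the basket, 22 mm across at the flange, 28 mm tall, about 45 g, loose. Origin: centre of the flange's underside.
- pin1: Stepped steel pin in the basket, 22 mm across at the flange, 28 mm tall, about 45 g, loose. Origin: centre of the flange's underside.
- pin2: Stepped steel pin in the basket, 22 mm across at the flange, 28 mm tall, about 45 g, loose. Origin: centre of the flange's underside.
- caliper: Bystander: steel vernier caliper, 235 mm long, lying flat, 12 mm high. Loose. Origin: underside, at its middle.
- chuck_key: Bystander: T-handled chuck key, 95 x 90 mm, lying, 16 mm high. Loose. Origin: underside, at its middle.
- tool_holder: Bystander: lathe tool holder block with a tool bit, 110 x 70 x 44 mm. Loose. Origin: underside, at its middle.
- oil_bottle: Bystander: small grey oil bottle, 48 mm across, 115 mm tall. Loose. Origin: underside, at its middle.
- collar: Bystander: steel shaft collar, 52 mm across, 22 mm tall. Loose. Origin: underside, at its middle.
- chuck_jaw: Bystander: stepped chuck jaw, 52 x 17 x 46 mm. Loose. Origin: underside, at its middle.
There are look-alikes about, which are no part of the job. What is shaped like the basket but blue is not meant.

How it is judged (in metres and radians):
On the way:
1. the basket is lifted clear of the bench (height (world z) of basket above 0.03 m), for 0.2 s.
At the end, for the whole second after the job is handed in: The hook carries the basket (over 1 N); the loop is within 15 mm of the dip horizontally and above 195 mm; the basket's underside is over 35 mm above the bench, level within 0.2 rad, at rest (0.05 m/s, 0.5 rad/s); each pin is within 85 mm of the basket's origin (inside it) (contact force between basket and stand above 1 N and horizontal distance between bail_loop and stand below 0.015 m and height (world z) of bail_loop above 0.195 m and height (world z) of basket above 0.035 m and angle between basket's own z axis and vertical below 0.2 rad and linear speed of basket below 0.05 m/s and angular speed of basket below 0.5 rad/s and distance between each of pin0, pin1, pin2 and basket below 0.085 m); the robot touches nothing.
It fails at once if a bystander is moved more than 30 mm (distance of any of caliper, chuck_key, tool_holder, oil_bottle, collar, chuck_jaw from where it was at the start of the episode above 0.03 m).
It fails at once if the basket tips more than 40 degrees (angle between basket's own z axis and vertical above 0.7 rad).
It fails at once if the basket is banged or forced against the stand (over 30 N) (contact force between basket and stand above 30 N).
It also fails if it takes over 72 s, if anything falls off the work surface, if the arm or the gripper's body presses on something with over 40 N, if the wrist force passes 120 N, or if a joint passes its speed limit or range.

## Working session

There is one attempt and no reset: what is moved stays moved. The work goes in short steps, Python scripts to look and compute and a tool call to move; the robot and the scene stay as the last step left them, time stands still between calls to the robot, and variables do not carry over. Pictures are saved under pics/ and viewed, at most 10 in all, crops included, and the job is handed in when it is done.

Besides the shell and the picture viewer there is one more tool, called after "Call:" as name(argument=value, ...) on one line, values as JSON. carry_out: Moves the arm, as the interface text tells. Its arguments: {"type":"object","properties":{"rows":{"type":"array"}},"required":["rows"]}

```bash
mkdir -p pics
cat > h.py <<'E'
import numpy as np,cv2
from bench import arm
def grab(n,tag):
    im,d=arm.get_image(n); cv2.imwrite(f'pics/{tag}.png',im[:,:,::-1]); np.save(f'pics/{tag}.npy',d); return im,d
def pix2w(n,u,v,z=None,d=None):
    c=arm.calibration(n);M=np.array(c['mtx']);T=np.array(c['cam_to_world']);k=c['k1']
    p=cv2.undistortPoints(np.array([[[u,v]]],float),M,np.array([k,0,0,0,0.]))[0,0]
    r=T[:3,:3]@np.array([p[0],-p[1],-1.])
    o=T[:3,3]
    s=d if d is not None else (z-o[2])/r[2]
    return o+s*r
def w2pix(n,P):
    c=arm.calibration(n);M=np.array(c['mtx']);T=np.array(c['cam_to_world']);k=c['k1']
    q=T[:3,:3].T@(np.array(P,float)-T[:3,3]); q=q*[1,-1,-1]
    return cv2.projectPoints(q.reshape(1,3),np.zeros(3),np.zeros(3),M,np.array([k,0,0,0,0.]))[0][0,0]
E
python3 - <<'E'
from h import *
for n in('top','side'):
    im,d=grab(n,n+'0'); c=arm.calibration(n);print(n,c['k1'],np.round(c['mtx'],1).tolist(),np.round(c['cam_to_world'],3).tolist())
s=arm.read_state();print(s)
E
```

```text
top 0.02177485243004486 [[383.9, 0.0, 262.3], [0.0, 383.9, 190.9], [0.0, 0.0, 1.0]] [[-0.032, 0.978, -0.206, 333.942], [-0.999, -0.032, 0.003, -4.612], [-0.004, 0.206, 0.979, 1214.483], [0.0, 0.0, 0.0, 1.0]]
side -0.04599640635134579 [[417.0, 0.0, 249.7], [0.0, 417.0, 195.1], [0.0, 0.0, 1.0]] [[0.83, 0.401, -0.387, 122.733], [-0.557, 0.577, -0.598, -652.506], [-0.016, 0.712, 0.702, 938.681], [0.0, 0.0, 0.0, 1.0]]
{'clock': 0.1, 'joints': array([ 1.41460245e+00,  3.85485450e-01,  6.78443428e-03, -4.40171305e-04,
       -1.19399629e+00, -2.58590612e-01]), 'joint_vel': array([-0.00197695, -0.00222174,  0.00189052,  0.00137835, -0.00242484,
        0.00102584]), 'joint_efforts': array([-7.29216517e-04, -3.93321705e+01,  1.88928151e+01,  4.19793606e+00,
       -2.62732741e-03,  1.24106890e-06]), 'position': array([251.77152917, 571.85483897, 403.7349667 ]), 'ee_rot': array([ 9.78554021e-01, -2.05988065e-01, -1.55658640e-04,  9.59711616e-04]), 'contact_force': array([ 0.41923878,  0.17211311, -0.2420549 ]), 'wrist_torque': array([-0.01770722, -0.00795947, -0.0082213 ]), 'grasp_force': 0.0, 'gripper_width': 85.48631337252125}
```

View pics/top0.png

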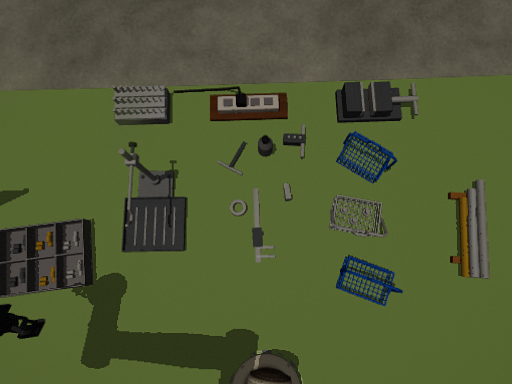

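View pics/side0.png

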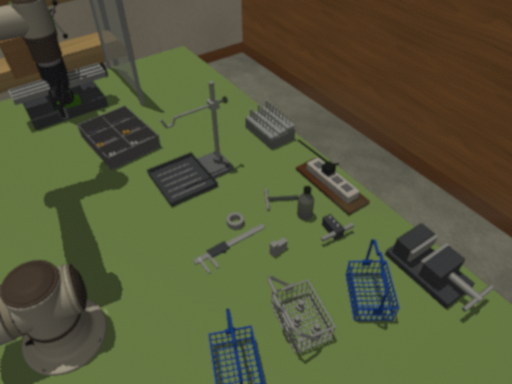

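Run:
```python
from h import *
t=cv2.imread('pics/top0.png');s=cv2.imread('pics/side0.png')
def c(im,u,v,w,h,k):return cv2.convertScaleAbs(cv2.resize(im[v:v+h,u:u+w],None,fx=k,fy=k,interpolation=cv2.INTER_CUBIC),alpha=1.6)
a=np.hstack([c(t,325,185,66,60,6)[:300],c(s,265,270,80,60,5)[:, :400]])[:, :796]
b=np.hstack([c(t,115,140,80,60,5)[:, :396],c(s,155,80,80,60,5)])[:, :796]
cv2.imwrite('pics/c0.png',np.vstack([a,b]));print(a.shape,b.shape)
```

```text
(300, 796, 3) (300, 796, 3)
```

View pics/c0.png

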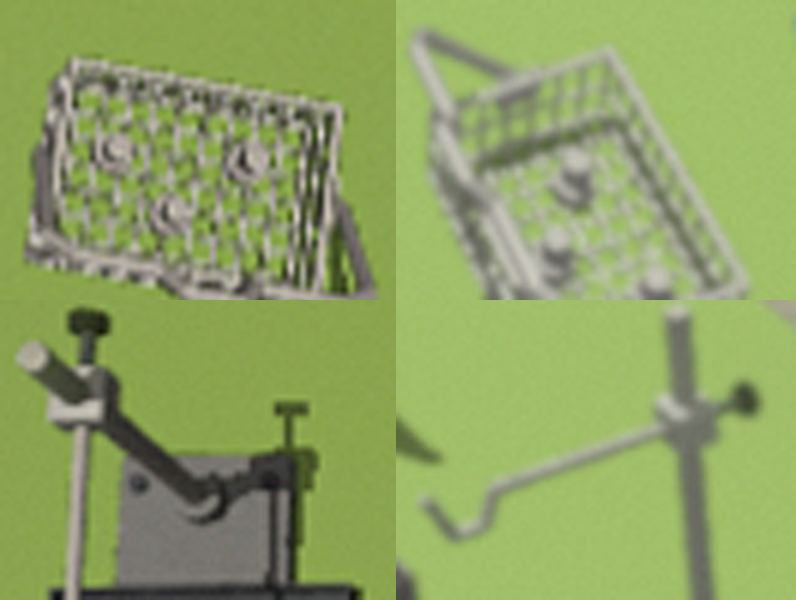

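Run:
```python
from h import *
t=cv2.imread('pics/top0.png');s=cv2.imread('pics/side0.png')
def c(im,u,v,w,h,k):return cv2.convertScaleAbs(cv2.resize(im[v:v+h,u:u+w],None,fx=k,fy=k,interpolation=cv2.INTER_CUBIC),alpha=1.6)
a=np.hstack([c(t,325,185,66,100,6)[:],np.vstack([c(s,265,265,80,100,5),np.zeros((100,400,3),np.uint8)])])
for x in range(0,796,60 ): cv2.putText(a,str(x),(x,595),0,.35,(255,255,255),1)
for y in range(0,600,60): cv2.putText(a,str(y),(770,y+4),0,.35,(0,0,255),1)
a=a[:420]
a=np.hstack([a]); cv2.imwrite('pics/c1.png',c(a,0,0,796,420,1) if 0 else a);
d=np.load('pics/top0.npy'); 
for v in range(204,244,2): print(v,[int(round(pix2w('top',u,v,d=d[v,u])[2])) if d[v,u] else -9 for u in range(326,390,3)])
```

```text
204 [0, -1, -2, 59, 0, 4, 5, -4, 5, 2, -3, 1, -4, 2, 6, 2, -2, 28, 54, 1, -1, -3]
206 [-1, -2, 1, 55, 2, 4, -3, -2, 5, 3, 1, -2, 0, 3, -2, 2, -1, -5, 58, -2, -3, -1]
208 [-2, -1, 6, 64, -1, 16, 27, -4, -3, -1, -1, 0, -2, 15, 0, 3, -1, -3, 56, -1, -2, -2]
210 [-2, -5, 57, 59, 0, 15, 37, -2, -1, 2, -3, -1, -1, 24, 32, 4, 3, 0, 61, 0, 0, 1]
212 [-3, -1, 70, 57, -3, 9, 14, 0, 2, 5, -5, -1, 2, 21, 28, -1, -3, 29, 59, -1, -4, -2]
214 [3, -2, 83, 0, -2, 2, 0, 1, 3, -1, 2, 2, -1, 15, 3, 3, 2, 31, 60, -3, -2, 0]
216 [-5, -3, 90, 7, 3, 4, -2, -4, 2, 2, -1, -1, 0, 2, -5, 2, 6, 32, 57, -2, 1, 1]
218 [2, -1, 100, 3, -2, 1, 1, -1, 5, 27, 25, -2, 3, 0, 1, 0, 7, 31, 59, 1, -1, 1]
220 [-2, -1, 107, 4, 4, 2, -1, 2, 14, 31, 32, 0, 1, 5, 0, -5, 6, -2, 62, 58, -5, 1]
222 [0, 1, 116, -1, -1, 1, 1, 2, 3, 13, 3, -4, -4, 0, -4, 4, 10, 4, -9, 74, -1, 4]
224 [2, 0, 116, 125, -2, 2, 0, 2, 0, 0, 6, 4, 0, 6, 1, -4, 1, 2, 3, 82, 1, -2]
226 [3, 7, 33, 123, 126, 130, -1, 4, -4, -1, 2, -1, 0, -1, 0, 8, 14, 0, 2, 92, 2, -1]
228 [0, 4, 4, 9, 129, 129, 129, 129, 129, 0, 3, 6, 3, -3, 2, -2, -2, 59, -2, 95, 1, 0]
230 [0, -3, 1, -3, -1, 0, 5, 19, 129, 134, 56, 62, 59, -1, 0, 7, 25, 61, -1, 1, 102, -2]
232 [-1, 0, 2, -4, -3, -1, 1, -1, -5, 135, 141, 7, 32, 4, -9, 130, 126, 57, 0, -8, 111, -3]
234 [-5, -3, 1, -4, -2, 2, -3, 1, -2, 0, 142, 141, 144, 143, 11, 129, 132, 126, 1, 124, 118, -1]
236 [-2, 4, -2, -1, -3, 0, 3, -2, 3, -5, 2, 1, -1, -2, 1, 2, 0, 128, 131, 130, -2, 3]
238 [1, 4, -2, 0, -1, -1, -5, 2, 0, -2, 2, 0, 0, 2, -5, -4, -4, -4, -2, -1, -2, 2]
240 [-1, 1, 4, -2, 2, -3, -3, -4, -2, -6, 1, -1, 1, -2, -3, -2, -4, -1, -2, 2, 1, 2]
242 [5, 3, 0, -4, -1, 0, 1, 3, 3, -2, 6, -4, -3, 2, 0, -1, 0, -4, 0, -2, -4, 1]
```

View pics/c1.png

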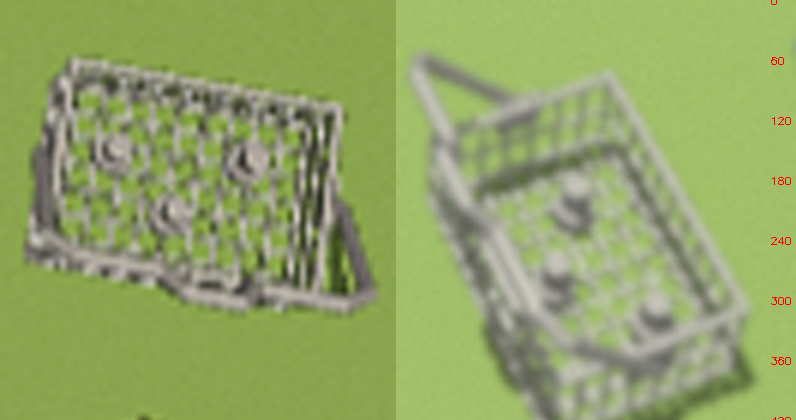

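Run:
```python
from h import *
np.set_printoptions(precision=1,suppress=True)
def cloud(n,tag,u0,v0,u1,v1):
    d=np.load(f'pics/{tag}.npy')
    return np.array([np.r_[pix2w(n,u,v,d=d[v,u]),u,v] for v in range(v0,v1) for u in range(u0,u1) if d[v,u]>0])
for n,tag,b in(('top','top0',(322,185,395,245)),('side','side0',(262,270,345,355))):
    P=cloud(n,tag,*b)
    C=P[(P[:,2]>123)&(P[:,2]<165)]; R=P[(P[:,2]>54)&(P[:,2]<65)]
    print(n,len(C),len(R))
    q=C[C[:,2]<134] ; 
    rr=cv2.minAreaRect(R[:,:2].astype(np.float32)); print('rim',rr,cv2.boxPoints(rr).tolist())
    rr=cv2.minAreaRect(C[:,:2].astype(np.float32)); print('crest',cv2.boxPoints(rr).tolist(),'zmed',np.median(q[:,2]),np.percentile(C[:,2],[5,50,90,99]))
    h=C[C[:,2]>139]; print('loop',h[:,:3].mean(0) if len(h) else 0, len(h))
for n,tag,b in(('top','top0',(118,140,175,235)),('side','side0',(158,80,232,135))):
    P=cloud(n,tag,*b); H=P[(P[:,2]>150)]
    print(n,len(H)); print(H[np.argsort(H[:,1])][::max(1,len(H)//28)])
```

```text
Traceback (most recent call last):
  File "h.py", line 6, in pix2w
    c=arm.calibration(n);M=np.array(c['mtx']);T=np.array(c['cam_to_world']);k=c['k1']
ValueError: time passes only in moves, steps and waits
```

```bash
sed -i 's/arm.calibration(n)/cal(n)/; ' h.py; sed -i '2a import functools\n@functools.lru_cache\ndef cal(n): return arm.calibration(n)' h.py
cat > f.py <<'E'
from h import *
np.set_printoptions(precision=1,suppress=True)
def cloud(n,tag,u0,v0,u1,v1):
    d=np.load(f'pics/{tag}.npy')
    return np.array([np.r_[pix2w(n,u,v,d=d[v,u]),u,v] for v in range(v0,v1) for u in range(u0,u1) if d[v,u]>0])
E
python3 - <<'E'
from f import *
for n,tag,b in(('top','top0',(322,185,395,245)),('side','side0',(262,270,345,355))):
    P=cloud(n,tag,*b)
    C=P[(P[:,2]>123)&(P[:,2]<165)]; R=P[(P[:,2]>54)&(P[:,2]<65)]
    print(n,len(C),len(R))
    q=C[C[:,2]<134] ; 
    rr=cv2.minAreaRect(R[:,:2].astype(np.float32)); print('rim',rr,np.round(cv2.boxPoints(rr),0).tolist())
    rr=cv2.minAreaRect(C[:,:2].astype(np.float32)); print('crest',np.round(cv2.boxPoints(rr),0).tolist(),'zmed',np.median(q[:,2]),np.percentile(C[:,2],[5,50,90,99]))
    h=C[C[:,2]>139]; print('loop',h[:,:3].mean(0) if len(h) else 0, len(h))
for n,tag,b in(('top','top0',(118,140,175,235)),('side','side0',(158,80,232,135))):
    P=cloud(n,tag,*b); H=P[(P[:,2]>150)]
    print(n,len(H)); print(H[np.argsort(H[:,1])][::max(1,len(H)//28)])
E
```

```text
top 154 208
rim ((496.4941711425781, -292.8355712890625), (158.82667541503906, 100.79207611083984), 77.08538818359375) [[430.0, -359.0], [528.0, -382.0], [563.0, -227.0], [465.0, -204.0]]
crest [[408.0, -346.0], [427.0, -350.0], [460.0, -209.0], [442.0, -204.0]] zmed 128.60777948469604 [124.1 129.7 141.3 143.8]
loop [ 429.4 -274.7  141.4] 32
side 228 392
rim ((496.5797424316406, -291.17572021484375), (162.6407012939453, 101.91104888916016), 77.87207794189453) [[430.0, -360.0], [529.0, -381.0], [563.0, -222.0], [464.0, -201.0]]
crest [[409.0, -352.0], [430.0, -356.0], [460.0, -208.0], [439.0, -203.0]] zmed 129.51914903014153 [125.9 130.8 142.7 145.2]
loop [ 428.3 -277.9  142.3] 57
top 557
[[634.4 315.9 252.1 137.  158. ]
 [638.  317.4 231.3 139.  159. ]
 [619.  319.2 240.  137.  165. ]
 [678.  322.2 245.  136.  143. ]
 [635.9 323.9 210.6 139.  162. ]
 [633.6 324.9 255.8 133.  158. ]
 [629.  326.  296.9 127.  155. ]
 [619.3 326.6 249.3 133.  164. ]
 [632.8 327.4 293.3 127.  154. ]
 [634.6 328.2 261.6 131.  157. ]
 [633.9 329.4 322.  122.  150. ]
 [665.1 330.3 243.1 133.  148. ]
 [572. 
[... 887 characters left out ...]
130. ]
 [636.5 327.1 301.7 213.   88. ]
 [618.6 327.7 252.9 209.  104. ]
 [639.  328.2 283.4 214.   93. ]
 [627.1 328.7 300.8 210.   89. ]
 [634.6 329.3 224.7 214.  110. ]
 [626.  329.9 164.1 213.  127. ]
 [550.6 330.2 245.5 189.  113. ]
 [626.7 330.5 208.7 212.  115. ]
 [564.8 331.3 246.5 193.  111. ]
 [625.9 331.7 269.1 210.   98. ]
 [592.2 332.1 242.7 201.  109. ]
 [617.6 332.5 250.8 208.  104. ]
 [489.3 332.9 225.6 171.  125. ]
 [525.2 333.4 243.  181.  116. ]
 [576.2 334.  244.2 196.  110. ]
 [458.9 334.7 251.  160.  121. ]
 [471.7 335.2 231.4 165.  125. ]
 [661.8 335.9 247.2 220.  100. ]
 [488.1 336.7 227.5 170.  124. ]
 [534.7 337.8 247.5 183.  113. ]
 [633.2 342.3 319.  209.   81. ]]
```

```bash
cat > pl.py <<'E'
from f import *
from scipy.spatial.transform import Rotation as R
def rot(head,tilt=0):
    """tool x along -basket y, tool z = (sin t*bx - cos t*z); head = heading of basket x"""
    bx=np.array([np.cos(head),np.sin(head),0]);by=np.array([-bx[1],bx[0],0]);Z=np.array([0,0,1.])
    z=np.sin(tilt)*bx-np.cos(tilt)*Z; x=-by
    return R.from_matrix(np.c_[x,np.cross(z,x),z])
def plan(wps,p=None,q=None):
    s=arm.read_state()
    if p is None: p=s['position'];q=R.from_quat(s['ee_rot'])
    for tp,tq in wps:
        sh=q.inv().apply(np.array(tp,float)-p)/200; rv=(q.inv()*tq).as_rotvec()/np.pi
        n=max(np.linalg.norm(sh)*200/62.5,np.linalg.norm(rv)*180/10.7)
        print(np.round(np.r_[sh,rv],4).tolist(),'rows>=%.1f'%n,'->',np.array(tp)); p=np.array(tp,float);q=tq
E
python3 - <<'E'
from pl import *
# hook line fit
for n,tag,b in(('top','top0',(118,140,175,235)),('side','side0',(158,80,232,135))):
    P=cloud(n,tag,*b); H=P[(P[:,2]>150)]
    A=H[(H[:,0]>515)&(H[:,0]<590)&(H[:,1]>318)&(H[:,1]<350)]
    k=np.polyfit(A[:,0],A[:,1],1); print(n,'arm',k,np.polyval(k,483),'z',np.percentile(A[:,2],[10,50,90]))
    D=H[(H[:,0]<505)]; 
    for x in range(448,505,5):
        e=D[(D[:,0]>=x)&(D[:,0]<x+5)]; 
        if len(e):print(x,len(e),e[:,1].mean(),e[:,2].mean(),e[:,2].max())
    T=H[H[:,2]>310];print('col top',T[:,:3].mean(0),len(T))
for n,tag,b in(('top','top0',(322,185,395,245)),('side','side0',(262,270,345,355))):
    P=cloud(n,tag,*b);C=P[(P[:,2]>123)&(P[:,2]<137)];k=np.polyfit(C[:,1],C[:,0],1)
    print(n,'crest x=',k,np.polyval(k,-276), C[:,2].mean(),C[:,1].min(),C[:,1].max())
    for y in range(-320,-230,6):
        e=P[(P[:,1]>=y)&(P[:,1]<y+6)&(P[:,2]>120)];print((y+3,len(e),round(e[:,2].mean()),round(e[:,0].mean())),end=' ')
    print()
s=arm.read_state()
plan([((340,420,440),R.from_quat(s['ee_rot'])),((400,230,440),rot(-.22)),((430,30,440),rot(-.22)),((420,-150,430),rot(-.22))])
E
```

```text
top arm [ -0.  345.5] 336.05036100386826 z [244.6 247.2 249.3]
453 3 336.5245506160418 253.8991200857287 257.35249649456864
458 7 335.85704555575654 251.1575310481501 253.2067572380828
463 5 334.39789626776917 249.49619160080277 254.90065607694987
468 8 334.87368867839456 235.6512281707091 244.82866662210824
473 4 335.28758391867166 226.59162516152892 229.80417039673955
478 8 336.1806446396041 224.45412322473396 225.99285442587757
483 8 336.158528134391 225.1131268584308 229.58186147642346
488 6 334.98635788196475 225.3616354705049 225.9954664984208
493 10 335.79927311838276 230.3762196561219 239.92994736541664
498 9 335.1231101125838 240.34117459092897 247.78133100117373
503 3 335.98816847740267 246.4948692374413 248.18269846259273
col top [632.3 332.5 318. ] 41
side arm [ -0.  339.6] 334.2391758447779 z [242.7 247.  248.8]
458 5 334.248124612259 251.22223452346287 253.12980837319208
463 12 333.59657474614215 242.81355685643385 255.08230300344553
468 10 333.97305756078697 230.11429924928606 239.5441697992162
473 3 333.64863115194316 226.05949023266245 227.1642848299192
478 3 332.589
[... 785 characters left out ...]
8, 448) 
side crest x= [  0.2 498.6] 438.74215862044593 129.64451755994173 -355.3553679146139 -207.485167368975
(-317, 11, 129, 429) (-311, 8, 128, 431) (-305, 9, 130, 432) (-299, 15, 133, 431) (-293, 15, 139, 428) (-287, 10, 142, 426) (-281, 11, 142, 428) (-275, 11, 142, 428) (-269, 12, 143, 430) (-263, 11, 140, 435) (-257, 7, 134, 441) (-251, 7, 131, 445) (-245, 7, 131, 446) (-239, 10, 129, 447) (-233, 8, 130, 448) 
[0.7098, 0.5173, -0.1803, 0.0, 0.0, 0.0] rows>=2.9 -> [340 420 440]
[0.6575, 0.7484, 0.0015, 0.0005, -0.0004, 0.4379] rows>=7.4 -> [400 230 440]
[0.9432, -0.3646, 0.0, 0.0, 0.0, 0.0] rows>=3.2 -> [430  30 440]
[0.8892, -0.1476, 0.05, 0.0, 0.0, 0.0] rows>=2.9 -> [ 420 -150  430]
```

Call:
carry_out(rows=[[0.71,0.517,-0.18,0,0,0,1],[0.71,0.517,-0.18,0,0,0,1],[0.71,0.517,-0.18,0,0,0,1]])

```text
clock: 0.48
position: [340.7, 418.3, 440.7]
ee_rot: [0.979, -0.206, -0.0, 0.0]
contact_force: [-0.0, -0.6, 0.3]
gripper_width: 85.2
grasp_force: 0.0
```

Call:
carry_out(rows=[[0.658,0.748,0,0,0,0.438,1],[0.658,0.748,0,0,0,0.438,1],[0.658,0.748,0,0,0,0.438,1],[0.658,0.748,0,0,0,0.438,1],[0.658,0.748,0,0,0,0.438,1],[0.658,0.748,0,0,0,0.438,1],[0.658,0.748,0,0,0,0.438,1],[0.658,0.748,0,0,0,0.438,1]])

```text
clock: 1.48
position: [400.1, 230.0, 440.3]
ee_rot: [-0.624, 0.781, 0.0, -0.001]
contact_force: [0.1, -0.2, -0.2]
gripper_width: 85.1
grasp_force: 0.0
```

Call:
carry_out(rows=[[0.943,-0.365,0,0,0,0,1],[0.943,-0.365,0,0,0,0,1],[0.943,-0.365,0,0,0,0,1],[0.943,-0.365,0,0,0,0,1]])

```text
clock: 1.98
position: [430.0, 27.5, 440.4]
ee_rot: [-0.623, 0.782, 0.0, -0.0]
contact_force: [-0.9, 1.2, 0.2]
gripper_width: 85.3
grasp_force: 0.0
```

Run:
```python
from pl import *
P=cloud('top','top0',325,240,405,310)
for x in range(250,400,15):
  print(x,[int(max([p[2] for p in P if x<=p[0]<x+15 and y<=p[1]<y+15],default=-1)) for y in range(-420,-180,15)])
# plan
m=np.array([438.5,-277.5,125]);by=np.array([.218,.976,0]);bx=np.array([.976,-.218,0])
g=m+42*by; t=.68; q=rot(-.22,t); z=q.as_matrix()[:,2]
print(g,z)
plan([(g-(155+90)*z+[0,70,60],q),(g-(155+90)*z,q),(g-155*z,q)])
```

```text
250 [5, 3, 3, 61, 63, 6, 5, 59, 62, 62, 62, 3, 4, 4, 3, 0]
265 [2, 2, 133, 150, 153, 9, 7, 4, 5, 5, 62, 64, 62, 58, 5, 5]
280 [2, 5, 1, 148, 152, 153, 167, 165, 6, 7, 5, 8, 61, 62, 4, 2]
295 [2, 3, 63, 59, 6, 3, 162, 170, 168, 159, 3, 4, 63, 3, 2, 2]
310 [4, 0, 62, 63, 6, 4, 5, 5, 148, 153, 151, 154, 146, 4, 3, 2]
325 [4, 3, 4, 62, 63, 63, 6, 6, 7, 5, 4, 153, 144, 4, 0, -1]
340 [3, 3, 1, 3, 3, 2, 63, 60, 63, 6, 4, 62, 5, 2, 2, 4]
355 [4, 2, 1, 1, 1, 2, 2, 52, 61, 61, 61, 61, 1, 4, 6, -1]
370 [6, 4, 4, 2, 4, 3, 2, 4, 4, 3, 62, 4, 2, 3, 3, -1]
385 [5, 3, 4, 7, 3, 1, 6, 4, 2, 3, 3, 3, 3, 3, 4, -1]
[ 447.7 -236.5  125. ] [ 0.6 -0.1 -0.8]
[0.9291, 0.4682, 0.3253, 0.2167, -0.0006, -0.0013] rows>=3.6 -> [ 297.3 -132.9  375.5]
[0.3416, 0.1292, 0.2813, 0.0, 0.0, 0.0] rows>=1.5 -> [ 297.3 -202.9  315.5]
[0.0, 0.0, 0.45, 0.0, 0.0, 0.0] rows>=1.4 -> [ 352.5 -215.2  245.5]
```

Run:
```python
from pl import *
m=np.array([438.5,-277.5,125]);by=np.array([.218,.976,0])
g=m+42*by; t=.68; q=rot(-.22,t); z=q.as_matrix()[:,2]
plan([(g-(155+70)*z+[0,100,50],q),(g-(155+70)*z,q)])
```

```text
[0.7826, 0.4386, 0.453, 0.2167, -0.0006, -0.0013] rows>=3.6 -> [ 309.6 -105.6  350. ]
[0.4879, 0.0724, 0.263, 0.0, 0.0, 0.0] rows>=1.8 -> [ 309.6 -205.6  300. ]
```

Call:
carry_out(rows=[[0.783,0.439,0.453,0.2167,0,0,0],[0.783,0.439,0.453,0.2167,0,0,0],[0.783,0.439,0.453,0.2167,0,0,0],[0.783,0.439,0.453,0.2167,0,0,0],[0.783,0.439,0.453,0.2167,0,0,0]])

```text
clock: 2.6
position: [315.3, -117.7, 383.1]
ee_rot: [-0.591, 0.741, -0.247, 0.203]
contact_force: [-0.4, 0.6, 0.3]
gripper_width: 43.1
grasp_force: 0.0
```

Call:
carry_out(rows=[[0.25,0.036,0.13,0,0,0,0],[0.488,0.072,0.263,0,0,0,0],[0.488,0.072,0.263,0,0,0,0],[0.488,0.072,0.263,0,0,0,0]])

```text
clock: 3.1
position: [316.7, -219.1, 332.6]
ee_rot: [-0.597, 0.738, -0.239, 0.206]
contact_force: [1.1, 0.0, 0.8]
gripper_width: 42.8
grasp_force: 0.0
```

Run:
```python
from pl import *
m=np.array([438.5,-277.5,125]);by=np.array([.218,.976,0])
g=m+42*by; q=rot(-.22,.68); z=q.as_matrix()[:,2]
plan([(g-155*z,q)])
grab('side','side1');grab('top','top1')
t=cv2.imread('pics/top1.png');s=cv2.imread('pics/side1.png')
def c(im,u,v,w,h,k):return cv2.convertScaleAbs(cv2.resize(im[v:v+h,u:u+w],None,fx=k,fy=k,interpolation=cv2.INTER_CUBIC),alpha=1.6)
cv2.imwrite('pics/c2.png',np.hstack([c(t,300,170,100,140,4),c(s,235,235,100,140,4)]))
```

```text
[-0.0468, 0.1238, 0.4525, 0.0122, 0.0079, 0.0002] rows>=1.5 -> [ 352.5 -215.2  245.5]
```

View pics/c2.png

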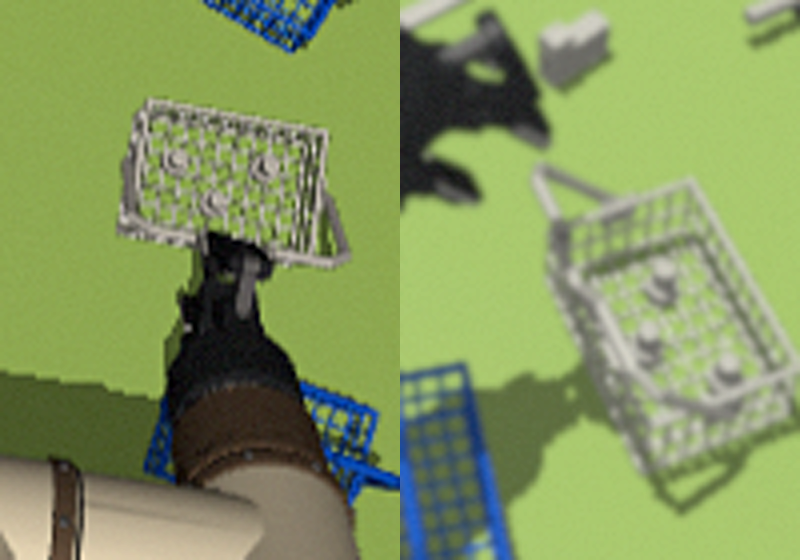

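Call:
carry_out(rows=[[0,0,0,0,0,0,0]])

```text
clock: 3.32
position: [316.1, -218.9, 333.6]
ee_rot: [-0.597, 0.738, -0.239, 0.206]
contact_force: [0.2, -0.2, 0.1]
gripper_width: 42.7
grasp_force: 0.0
```

Run:
```python
from pl import *
s=arm.read_state();print(s['joints'],s['position'],s['contact_force'])
m=np.array([438.5,-277.5,125]);by=np.array([.218,.976,0])
g=m+42*by
for t in(.68,.5,.4):
  q=rot(-.22,t); z=q.as_matrix()[:,2];print(t); plan([(g-155*z,q)])
```

```text
[-0.2 -0.1 -0.8  0.  -0.2 -0. ] [ 316.1 -218.9  333.6] [ 0.2 -0.2  0.1]
0.68
[-0.047, 0.1242, 0.458, 0.0124, 0.0075, 0.0005] rows>=1.5 -> [ 352.5 -215.2  245.5]
0.5
[-0.0466, -0.0149, 0.4652, -0.0449, 0.0075, 0.0012] rows>=1.5 -> [ 375.1 -220.3  261. ]
0.4
[-0.0461, -0.091, 0.4799, -0.0768, 0.0074, 0.0016] rows>=1.6 -> [ 388.8 -223.3  267.8]
```

Run:
```python
from pl import *
m=np.array([438.5,-277.5,125]);by=np.array([.218,.976,0])
g=m+42*by
t=.42
q=rot(-.22,t); z=q.as_matrix()[:,2]; plan([(g-205*z,q),(g-155*z,q)])
```

```text
[-0.0518, -0.1308, 0.2325, -0.0704, 0.0074, 0.0015] rows>=1.2 -> [ 366.1 -218.3  312.2]
[0.0, 0.0, 0.25, 0.0, 0.0, 0.0] rows>=0.8 -> [ 386.  -222.7  266.5]
```

Call:
carry_out(rows=[[-0.052,-0.13,0.1,-0.07,0.0074,0.0015,0],[-0.052,-0.13,0.23,-0.07,0.0074,0.0015,0],[-0.052,-0.13,0.23,-0.07,0.0074,0.0015,0],[-0.052,-0.13,0.23,-0.07,0.0074,0.0015,0]])

```text
clock: 3.82
position: [364.6, -218.5, 312.9]
ee_rot: [-0.611, 0.763, -0.164, 0.131]
contact_force: [-0.3, 0.1, -0.2]
gripper_width: 42.6
grasp_force: 0.0
```

Run:
```python
from pl import *
m=np.array([438.5,-277.5,125]);by=np.array([.218,.976,0])
g=m+42*by
t=.42
q=rot(-.22,t); z=q.as_matrix()[:,2]; plan([(g-155*z,q)])
print(np.round(arm.read_state()['joints'],3).tolist())
```

```text
[-0.0027, -0.0042, 0.2561, -0.0007, -0.0001, -0.0003] rows>=0.8 -> [ 386.  -222.7  266.5]
[-0.147, 0.075, -0.742, 0.093, -0.333, -0.156]
```

Call:
carry_out(rows=[[0,0,0.1,0,0,0,0],[0,0,0.2,0,0,0,0],[0,0,0.255,0,0,0,0],[0,0,0.255,0,0,0,0]])

```text
clock: 4.32
position: [385.1, -223.6, 266.0]
ee_rot: [-0.611, 0.764, -0.163, 0.131]
contact_force: [0.0, -0.1, 0.1]
gripper_width: 42.4
grasp_force: 0.0
```

Run:
```python
from pl import *
m=np.array([438.5,-277.5,125]);by=np.array([.218,.976,0])
g=m+42*by
t=.42
q=rot(-.22,t); z=q.as_matrix()[:,2]; plan([(g-155*z,q)])
grab('side','side2');grab('top','top2')
t=cv2.imread('pics/top2.png');s=cv2.imread('pics/side2.png')
def c(im,u,v,w,h,k):return cv2.convertScaleAbs(cv2.resize(im[v:v+h,u:u+w],None,fx=k,fy=k,interpolation=cv2.INTER_CUBIC),alpha=1.8)
cv2.imwrite('pics/c3.png',np.hstack([c(t,325,185,66,66,6),c(s,245,255,66,66,6)]))
```

```text
[-0.0053, -0.0039, -0.001, -0.0004, -0.0003, -0.0006] rows>=0.0 -> [ 386.  -222.7  266.5]
```

View pics/c3.png

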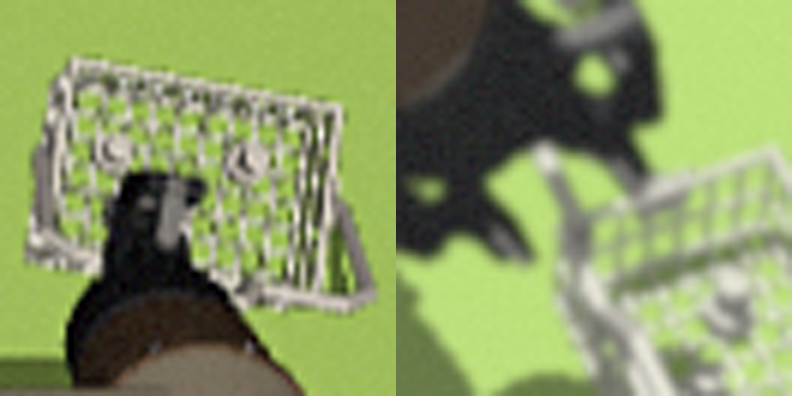

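Call:
carry_out(rows=[[0,0,0,0,0,0,-0.5],[0,0,0,0,0,0,-0.8],[0,0,0,0,0,0,-1],[0,0,0,0,0,0,-1],[0,0,0,0,0,0,-1],[0,0,0,0,0,0,-1],[0,0,0,0,0,0,-1]])

```text
clock: 5.3
position: [385.4, -223.6, 266.5]
ee_rot: [-0.611, 0.764, -0.164, 0.131]
contact_force: [-3.3, 1.6, 6.4]
gripper_width: 5.4
grasp_force: 58.8
```

Run:
```python
from pl import *
s=arm.read_state(); p=s['position'];q0=R.from_quat(s['ee_rot'])
g=p+155*q0.as_matrix()[:,2]; print(g,s['wrist_torque'])
bx=np.array([np.cos(-.22),np.sin(-.22),0])
th0=np.arccos(np.clip((g[2]-50)/97,-1,1)); print('theta',th0)
h=g+97*np.sin(th0)*bx; h[2]=50
for d in np.arange(.07,.43,.07):
    q=rot(-.22,.42-d); th=th0-d
    gg=h-97*np.sin(th)*bx+[0,0,97*np.cos(th)]
    plan([(gg-155*q.as_matrix()[:,2],q)])
```

```text
[ 447.4 -237.6  125.1] [0.6 1.  0.2]
theta 0.6845450261713045
[0.0004, -0.0893, -0.0056, -0.0231, -0.0002, -0.0006] rows>=0.4 -> [ 400.8 -227.2  274.9]
[0.0002, -0.1768, -0.0051, -0.0454, -0.0002, -0.0006] rows>=0.8 -> [ 416.4 -230.7  281.9]
[0.0, -0.264, 0.0016, -0.0677, -0.0002, -0.0006] rows>=1.1 -> [ 432.5 -234.3  287.9]
[-0.0001, -0.3505, 0.0143, -0.09, -0.0001, -0.0006] rows>=1.5 -> [ 448.9 -238.   292.7]
[-0.0003, -0.4359, 0.033, -0.1122, -0.0001, -0.0006] rows>=1.9 -> [ 465.6 -241.7  296.2]
[-0.0005, -0.5198, 0.0577, -0.1345, -0.0001, -0.0006] rows>=2.3 -> [ 482.5 -245.5  298.6]
```

Call:
carry_out(rows=[[0,-0.089,-0.0056,-0.0231,0,0,-1],[0,-0.177,-0.005,-0.0454,0,0,-1],[0,-0.264,0.0016,-0.0677,0,0,-1],[0,-0.35,0.0143,-0.09,0,0,-1],[0,-0.436,0.033,-0.1122,0,0,-1],[0,-0.52,0.0577,-0.1345,0,0,-1],[0,-0.52,0.0577,-0.1345,0,0,-1]])

```text
clock: 6.18
position: [484.3, -245.7, 298.6]
ee_rot: [-0.625, 0.781, -0.0, 0.0]
contact_force: [-0.8, 2.4, 4.0]
gripper_width: 5.9
grasp_force: 59.5
```

Run:
```python
from pl import *
grab('side','side3');grab('top','top3')
t=cv2.imread('pics/top3.png');s=cv2.imread('pics/side3.png')
def c(im,u,v,w,h,k):return cv2.convertScaleAbs(cv2.resize(im[v:v+h,u:u+w],None,fx=k,fy=k,interpolation=cv2.INTER_CUBIC),alpha=1.8)
cv2.imwrite('pics/c4.png',np.hstack([c(t,315,180,80,80,5),c(s,245,245,80,80,5)]))
s=arm.read_state();print(s['position'],s['position']+155*R.from_quat(s['ee_rot']).as_matrix()[:,2],s['joints'])
```

```text
[ 483.2 -245.5  298.4] [ 483.4 -245.5  143.4] [-0.2  0.3 -0.3 -0.  -0.9 -0.1]
```

View pics/c4.png

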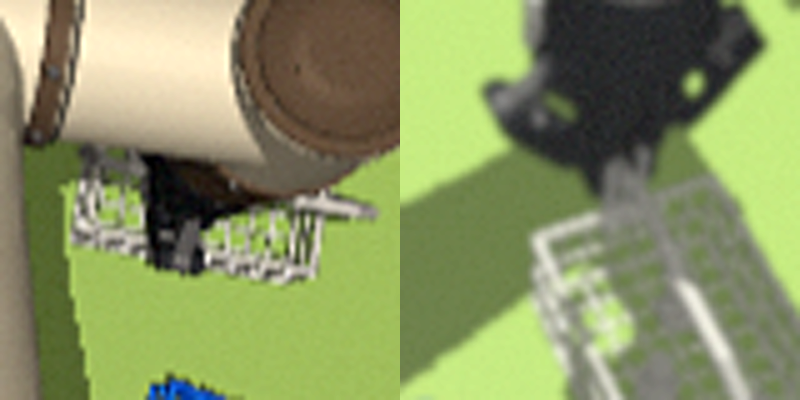

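Call:
carry_out(rows=[[0,0,0,0,0,0,-0.5],[0,0,0,0,0,0,0],[0,0,0,0,0,0,0],[0,0,0,0,0,0,0]])

```text
clock: 6.78
position: [482.5, -245.7, 298.1]
ee_rot: [-0.624, 0.781, 0.0, -0.0]
contact_force: [0.3, -0.1, -0.2]
gripper_width: 42.8
grasp_force: 0.0
```

Run:
```python
from pl import *
s=arm.read_state(); p=s['position'];g=np.array([483.4,-245.5,143.4])
for t in(.135,.27):
    q=rot(-.22,t); plan([(g-155*q.as_matrix()[:,2],q)])
grab('top','top4')
P=cloud('top','top4',315,180,395,250);C=P[(P[:,2]>125)&(P[:,2]<170)&(P[:,3]>350)]
print(len(C),C[:,:3].mean(0)); R_=P[(P[:,2]>54)&(P[:,2]<65)]
rr=cv2.minAreaRect(R_[:,:2].astype(np.float32));print(np.round(cv2.boxPoints(rr),0).tolist())
```

```text
[-0.0015, 0.1001, 0.0056, 0.0432, 0.0, -0.0007] rows>=0.7 -> [ 463.  -240.9  297. ]
[-0.0013, 0.2025, 0.0267, 0.0862, -0.0, -0.0007] rows>=1.4 -> [ 443.1 -236.5  292.8]
46 [ 462.3 -338.2  145.3]
[[428.0, -354.0], [482.0, -366.0], [516.0, -216.0], [463.0, -204.0]]
```

Call:
carry_out(rows=[[0,0.1,0.0056,0.0432,0,0,0],[0,0.2025,0.0267,0.0862,0,0,0],[0,0.2025,0.0267,0.0862,0,0,-0.5],[0,0.2025,0.0267,0.0862,0,0,-1],[0,0.2025,0.0267,0.0862,0,0,-1],[0,0.2025,0.0267,0.0862,0,0,-1],[0,0.2025,0.0267,0.0862,0,0,-1],[0,0.2025,0.0267,0.0862,0,0,-1]])

```text
clock: 7.82
position: [444.1, -236.9, 293.6]
ee_rot: [-0.619, 0.774, -0.106, 0.085]
contact_force: [0.3, 0.8, 5.5]
gripper_width: 5.4
grasp_force: 58.6
```

Run:
```python
from pl import *
s=arm.read_state(); p=s['position'];q0=R.from_quat(s['ee_rot'])
g=p+155*q0.as_matrix()[:,2]; print(g)
bx=np.array([np.cos(-.22),np.sin(-.22),0]); th0=.27
h=np.array([507.5,-251,50.]) ; print(g+97*np.sin(th0)*bx,(g[2]-50)/97)
h=g+97*(np.sin(th0)*bx-[0,0,np.cos(th0)])
for th in(.2,.13,.06,0):
    q=rot(-.22,th); gg=h+97*(-np.sin(th)*bx+[0,0,np.cos(th)])
    plan([(gg-155*q.as_matrix()[:,2],q)])
```

```text
[ 484.8 -246.1  144.3]
[ 510.1 -251.7  144.3] 0.9720346476872507
[0.0002, -0.0903, 0.0033, -0.0232, -0.0001, -0.0005] rows>=0.4 -> [ 461.2 -240.8  297.8]
[0.0001, -0.178, 0.0128, -0.0455, -0.0001, -0.0005] rows>=0.8 -> [ 478.2 -244.6  300.7]
[-0.0001, -0.2648, 0.0284, -0.0677, -0.0001, -0.0005] rows>=1.1 -> [ 495.3 -248.4  302.3]
[-0.0002, -0.3381, 0.0466, -0.0868, -0.0001, -0.0005] rows>=1.5 -> [ 510.1 -251.7  302.8]
```

Call:
carry_out(rows=[[0,-0.09,0.0033,-0.0232,0,0,-1],[0,-0.178,0.0128,-0.0455,0,0,-1],[0,-0.265,0.0284,-0.0677,0,0,-1],[0,-0.338,0.0466,-0.0868,0,0,-1],[0,-0.338,0.0466,-0.0868,0,0,-1],[0,-0.338,0.0466,-0.0868,0,0,-1]])

```text
clock: 8.57
position: [508.9, -251.5, 301.6]
ee_rot: [-0.624, 0.781, 0.001, -0.0]
contact_force: [1.3, 0.4, 0.4]
gripper_width: 5.7
grasp_force: 58.7
```

Call:
carry_out(rows=[[0,0,-0.04,0,0,0,-1],[0,0,-0.08,0,0,0,-1],[0,0,-0.13,0,0,0,-1],[0,0,-0.19,0,0,0,-1],[0,0,-0.26,0,0,0,-1],[0,0,-0.34,0,0,0,-1],[0,0,-0.4,0,0,0,-1],[0,0,-0.4,0,0,0,-1]])

```text
clock: 9.57
position: [509.5, -251.7, 383.4]
ee_rot: [-0.624, 0.781, -0.0, 0.0]
contact_force: [0.5, -0.7, -3.6]
gripper_width: 5.9
grasp_force: 58.4
```

Run:
```python
from pl import *
grab('side','side5');grab('top','top5')
t=cv2.imread('pics/top5.png');s=cv2.imread('pics/side5.png')
def c(im,u,v,w,h,k):return cv2.convertScaleAbs(cv2.resize(im[v:v+h,u:u+w],None,fx=k,fy=k,interpolation=cv2.INTER_CUBIC),alpha=1.8)
cv2.imwrite('pics/c5.png',np.hstack([c(t,305,160,100,100,4),c(s,245,210,100,130,4)[:400]]))
s=arm.read_state();print(s['position'],s['contact_force'],s['wrist_torque'],s['joints'])
P=cloud('side','side5',245,210,360,350);
np.save('pics/P5.npy',P)
```

```text
[ 509.1 -251.5  381.6] [-0.3 -0.7 -3.9] [ 0.2 -0.  -0. ] [-0.2  0.3 -0.2 -0.  -1.1 -0. ]
```

View pics/c5.png

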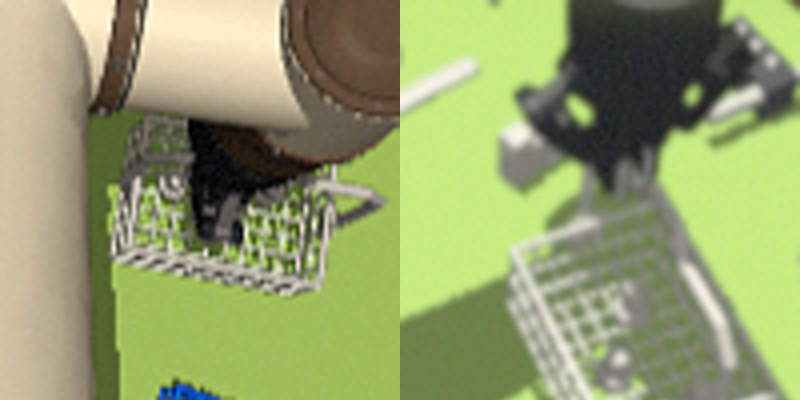

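Run:
```python
from pl import *
P=np.vstack([cloud('top','top5',325,200,395,238),np.load('pics/P5.npy')])
P=P[(P[:,2]>110)&(P[:,2]<175)]
m=np.array([509.3,-251.6]);bx=np.array([.976,-.218]);by=np.array([.218,.976])
a=(P[:,:2]-m)@bx;b=(P[:,:2]-m)@by
for lo in range(-130,50,10):
    s=(b>=lo)&(b<lo+10)&(a<-35)&(a>-65); t=(b>=lo)&(b<lo+10)&(a>35)&(a<65)
    f=lambda s:np.round([P[s,2].max(),a[s][P[s,2].argmax()]],0) if s.sum() else None
    print(lo,f(s),f(t))
C=np.vstack([cloud('top','top5',375,195,405,225),cloud('side','side5',245,210,360,350)]);C=C[(C[:,2]>200)&(C[:,2]<260)]
a=(C[:,:2]-m)@bx;b=(C[:,:2]-m)@by
k=(b<-20)&(b>-130)&(abs(a)<25)
for lo in range(-130,-20,8):
    s=k&(b>=lo)&(b<lo+8)
    if s.sum():print(lo+4,C[s,2].max(),a[s].mean())
```

```text
-130 None None
-120 [142. -36.] [140.  36.]
-110 [143. -51.] [143.  41.]
-100 [141. -52.] [142.  43.]
-90 [142. -52.] [141.  45.]
-80 [143. -52.] [141.  46.]
-70 [143. -52.] [143.  43.]
-60 [143. -51.] [143.  45.]
-50 [143. -50.] [143.  46.]
-40 [143. -49.] [144.  46.]
-30 [144. -52.] [144.  45.]
-20 [144. -50.] [146.  45.]
-10 [144. -50.] [144.  43.]
0 [145. -54.] None
10 [145. -52.] [129.  44.]
20 [145. -35.] [144.  38.]
30 [146. -51.] [143.  38.]
40 None None
-126 211.46893324643202 -0.1623995401372848
-118 222.49151959356345 -1.527067909303506
-110 231.98139684852003 -0.07879137310318045
-102 232.22696375956104 -0.300871310491019
-94 232.00718524850754 -0.5834397324231894
-86 234.03602508433596 -0.4727274149656641
-78 234.70464903225786 -0.460504590155172
-70 231.33108466030956 -0.27449752623133605
-62 247.6950730156351 -0.7002208019498005
-54 249.66371823619716 0.3047492254348981
-46 248.78720965958667 0.2721467677997315
-38 250.2231076726407 0.5475496619518695
-30 249.12229329364573 -0.6161932085149276
-22 239.99368398850538 -1.5922886613282403
```

Run:
```python
from pl import *
a,b=rot(-.22),rot(-.015)
plan([((470,-150,430),a),((420,0,430),a),((395,180,430),b),((395,378,430),b)])
```

```text
[-0.4522, 0.3034, -0.2407, 0.001, 0.0002, -0.0008] rows>=1.9 -> [ 470 -150  430]
[-0.6774, 0.4076, 0.0, 0.0, 0.0, 0.0] rows>=2.5 -> [420   0 430]
[-0.851, 0.3184, 0.0, 0.0, 0.0, -0.0653] rows>=2.9 -> [395 180 430]
[-0.9899, 0.0148, 0.0, 0.0, 0.0, 0.0] rows>=3.2 -> [395 378 430]
```

Call:
carry_out(rows=[[-0.03,0.02,-0.03,0,0,0,-1],[-0.09,0.06,-0.08,0,0,0,-1],[-0.17,0.11,-0.14,0,0,0,-1],[-0.26,0.17,-0.19,0,0,0,-1],[-0.35,0.235,-0.23,0,0,0,-1],[-0.45,0.3,-0.24,0,0,0,-1]])

```text
clock: 10.42
position: [469.9, -149.2, 431.9]
ee_rot: [-0.625, 0.781, 0.0, 0.0]
contact_force: [0.1, 0.1, -5.5]
gripper_width: 5.9
grasp_force: 58.5
```

Call:
carry_out(rows=[[-0.1,0.06,0,0,0,0,-1],[-0.2,0.12,0,0,0,0,-1],[-0.3,0.18,0,0,0,0,-1],[-0.4,0.24,0,0,0,0,-1],[-0.5,0.3,0,0,0,0,-1],[-0.59,0.355,0,0,0,0,-1],[-0.677,0.408,0,0,0,0,-1]])

```text
clock: 11.3
position: [419.7, 0.5, 431.4]
ee_rot: [-0.625, 0.781, 0.001, 0.0]
contact_force: [0.6, -0.4, -4.0]
gripper_width: 5.3
grasp_force: 58.5
```

Call:
carry_out(rows=[[-0.1,0.037,0,0,0,-0.008,-1],[-0.21,0.08,0,0,0,-0.016,-1],[-0.32,0.12,0,0,0,-0.025,-1],[-0.43,0.16,0,0,0,-0.033,-1],[-0.54,0.2,0,0,0,-0.042,-1],[-0.65,0.24,0,0,0,-0.05,-1],[-0.75,0.28,0,0,0,-0.058,-1],[-0.851,0.318,0,0,0,-0.0653,-1]])

```text
clock: 12.3
position: [395.1, 180.2, 431.7]
ee_rot: [-0.702, 0.712, 0.001, 0.001]
contact_force: [0.4, -0.2, -4.5]
gripper_width: 5.5
grasp_force: 58.5
```

Run:
```python
from pl import *
b=rot(-.015)
plan([((395,378,425),b)]); print(arm.read_state()['contact_force'])
```

```text
[-0.9886, 0.0156, 0.0357, 0.0002, 0.0008, -0.0] rows>=3.2 -> [395 378 425]
[ 0.4 -0.2 -4.5]
```

Call:
carry_out(rows=[[-0.08,0,0,0,0,0,-1],[-0.18,0,0.01,0,0,0,-1],[-0.29,0.01,0.02,0,0,0,-1],[-0.4,0.01,0.03,0,0,0,-1],[-0.51,0.015,0.036,0,0,0,-1],[-0.62,0.015,0.036,0,0,0,-1],[-0.73,0.015,0.036,0,0,0,-1],[-0.83,0.015,0.036,0,0,0,-1],[-0.91,0.015,0.036,0,0,0,-1],[-0.97,0.015,0.036,0,0,0,-1],[-0.989,0.015,0.036,0,0,0,-1],[-0.989,0.015,0.036,0,0,0,-1]])

```text
clock: 13.8
position: [396.8, 377.1, 423.4]
ee_rot: [-0.701, 0.713, 0.001, -0.001]
contact_force: [0.1, 0.2, -4.7]
gripper_width: 5.7
grasp_force: 58.4
```

Run:
```python
from pl import *
grab('side','side6');grab('top','top6')
t=cv2.imread('pics/top6.png');s=cv2.imread('pics/side6.png')
def c(im,u,v,w,h,k):return cv2.convertScaleAbs(cv2.resize(im[v:v+h,u:u+w],None,fx=k,fy=k,interpolation=cv2.INTER_CUBIC),alpha=1.8)
cv2.imwrite('pics/c6.png',np.hstack([c(t,80,150,100,120,4),c(s,110,60,100,120,4)]))
S=arm.read_state();p=S['position'];print(p,S['contact_force'])
P=np.vstack([cloud('top','top6',70,150,190,270),cloud('side','side6',110,60,220,200)]);P=P[(P[:,2]>180)&(P[:,2]<320)]
a=P[:,0]-p[0];b=P[:,1]-p[1];k=(abs(a)<20)&(b<-14)
for lo in range(-126,-14,6):
    s=k&(b>=lo)&(b<lo+6)
    if s.sum():print(lo+3,s.sum(),P[s,2].max(),a[s].mean())
```

```text
[396.8 376.7 423.5] [-0.   0.2 -4.5]
-123 63 260.4888192046752 -4.615308253635467
-117 41 265.07338298900277 -4.910081166571816
-111 31 270.4943419661373 -1.4611760386752786
-105 13 271.5061274628538 -2.675243850918391
-99 11 271.96349150993535 -3.126704708339808
-93 10 270.3978245734248 -3.827533908584917
-87 12 272.22765014156255 -3.0042617285202433
-81 12 271.31062315758766 -3.3115057796125598
-75 13 272.47220234267866 -2.3664564013963014
-69 12 274.3367653408495 -1.899113638272496
-63 27 287.39180649835225 -2.0513888862108813
-57 19 290.34847098944044 -1.861554560116489
-51 14 287.9923947682702 -1.545232749481865
-45 14 289.447987783179 -1.5686647708861017
-39 13 288.4722109742827 -1.3599761812746114
-33 16 289.07855844309324 -1.716112653684501
-27 12 287.55075318928834 -1.5149142988603141
-21 4 281.25983438220294 -2.6877117423207153
-15 28 319.90444184649346 0.2575828560604013
```

View pics/c6.png

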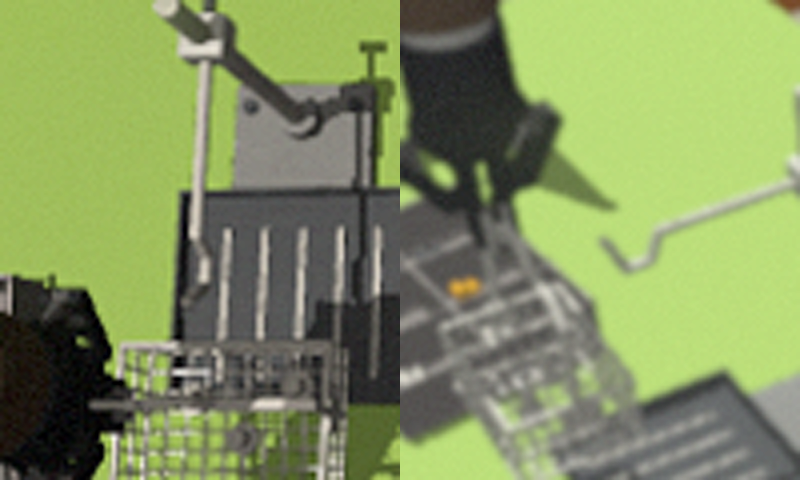

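Run:
```python
from pl import *
b=rot(-.015)
plan([((484.2,379,418),b)])
```

```text
[-0.019, -0.437, 0.0264, 0.0008, 0.0001, -0.0008] rows>=1.4 -> [484.2 379.  418. ]
```

Call:
carry_out(rows=[[-0.01,-0.04,0,0,0,0,-1],[-0.019,-0.1,0,0,0,0,-1],[-0.019,-0.18,0.01,0,0,0,-1],[-0.019,-0.26,0.02,0,0,0,-1],[-0.019,-0.33,0.026,0,0,0,-1],[-0.019,-0.39,0.026,0,0,0,-1],[-0.019,-0.425,0.026,0,0,0,-1],[-0.019,-0.437,0.026,0,0,0,-1],[-0.019,-0.437,0.026,0,0,0,-1]])

```text
clock: 15.02
position: [484.1, 379.6, 418.1]
ee_rot: [-0.701, 0.713, 0.001, -0.001]
contact_force: [-0.7, 0.2, -4.0]
gripper_width: 5.6
grasp_force: 58.5
```

Run:
```python
from pl import *
grab('side','side7');grab('top','top7')
t=cv2.imread('pics/top7.png');s=cv2.imread('pics/side7.png')
def c(im,u,v,w,h,k):return cv2.convertScaleAbs(cv2.resize(im[v:v+h,u:u+w],None,fx=k,fy=k,interpolation=cv2.INTER_CUBIC),alpha=1.8)
cv2.imwrite('pics/c7.png',np.hstack([c(t,90,160,80,80,5),c(s,140,70,80,80,5)]))
S=arm.read_state();p=S['position'];print(p,S['contact_force'])
P=np.vstack([cloud('top','top7',90,150,190,230),cloud('side','side7',140,60,220,150)])
L=P[(P[:,2]>267)&(P[:,2]<295)&(abs(P[:,0]-482)<15)&(P[:,1]<358)&(P[:,1]>300)];print('loop',L[:,:3].mean(0),L[:,1].min(),L[:,1].max(),np.percentile(L[:,2],80))
```

```text
[483.9 379.6 418.2] [-0.4 -0.3 -5. ]
loop [483.2 331.9 278. ] 308.3517952581268 356.1430074467469 281.98370299598275
```

View pics/c7.png

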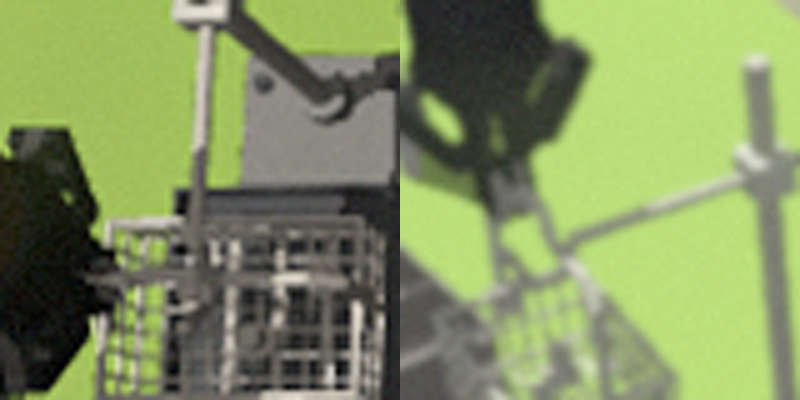

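Call:
carry_out(rows=[[0,0,0.02,0,0,0,-1],[0,0,0.05,0,0,0,-1],[0,0,0.09,0,0,0,-1],[0,0,0.13,0,0,0,-1],[0,0,0.16,0,0,0,-1],[0,0,0.18,0,0,0,-1],[0,0,0.19,0,0,0,-1],[0,0,0.2,0,0,0,-1],[0,0,0.2,0,0,0,-1]])

```text
clock: 16.25
position: [484.1, 379.6, 378.1]
ee_rot: [-0.701, 0.713, 0.001, -0.001]
contact_force: [-0.0, -0.1, -4.0]
gripper_width: 5.6
grasp_force: 58.5
```

Call:
carry_out(rows=[[0,0,0.007,0,0,0,-1],[0,0,0.014,0,0,0,-1],[0,0,0.021,0,0,0,-1],[0,0,0.028,0,0,0,-1],[0,0,0.028,0,0,0,-1]])

```text
clock: 16.88
position: [484.1, 379.6, 372.3]
ee_rot: [-0.701, 0.713, 0.001, -0.001]
contact_force: [-0.2, 0.2, -3.8]
gripper_width: 5.7
grasp_force: 58.5
```

Call:
carry_out(rows=[[0,0,0.004,0,0,0,-1],[0,0,0.008,0,0,0,-1],[0,0,0.012,0,0,0,-1],[0,0,0.015,0,0,0,-1],[0,0,0.015,0,0,0,-1]])

```text
clock: 17.5
position: [484.1, 379.5, 369.7]
ee_rot: [-0.701, 0.713, 0.001, -0.0]
contact_force: [-0.4, -1.0, -3.3]
gripper_width: 5.6
grasp_force: 58.7
```

Call:
carry_out(rows=[[0,0,0.004,0,0,0,-1],[0,0,0.007,0,0,0,-1],[0,0,0.01,0,0,0,-1],[0,0,0.01,0,0,0,-1]])

```text
clock: 18.0
position: [484.2, 379.4, 368.2]
ee_rot: [-0.701, 0.713, 0.001, -0.0]
contact_force: [-1.8, -2.7, 3.3]
gripper_width: 5.9
grasp_force: 59.4
```

Call:
carry_out(rows=[[0,0,-0.002,0,0,0,-1],[0,0,-0.003,0,0,0,-0.9],[0,0,-0.003,0,0,0,-0.8],[0,0,-0.003,0,0,0,-0.7],[0,0,-0.003,0,0,0,-0.5],[0,0,-0.003,0,0,0,-0.3],[0,0,-0.003,0,0,0,-0.2],[0,0,-0.003,0,0,0,-0.2]])

```text
clock: 19.0
position: [484.1, 379.6, 368.0]
ee_rot: [-0.701, 0.713, 0.001, -0.001]
contact_force: [0.4, -0.1, -0.3]
gripper_width: 34.4
grasp_force: 0.0
```

```bash
cat > chk.py <<'E'
from pl import *
import sys
tag=sys.argv[1]
grab('side','s'+tag);grab('top','t'+tag)
P=np.vstack([cloud('top','t'+tag,70,150,190,260),cloud('side','s'+tag,110,60,220,170)])
L=P[(P[:,2]>224)&(P[:,2]<240)&(abs(P[:,0]-482)<14)&(P[:,1]<357)&(P[:,1]>313)];print('loop',len(L),L[:,:3].mean(0),np.percentile(L[:,1],[2,98]),np.percentile(L[:,2],80))
C=P[(P[:,2]>205)&(P[:,2]<224)&(abs(P[:,0]-482)<25)&(P[:,1]<310)&(P[:,1]>262)];k=np.polyfit(C[:,1],C[:,0],1);print('crest x',C[:,0].mean(),k,'zslope',np.polyfit(C[:,1],C[:,2],1))
r=P[(P[:,2]>105)&(P[:,2]<145)]
for x0 in(433,532):
  for y0 in(285,335,375):
    e=r[(abs(r[:,0]-x0)<9)&(abs(r[:,1]-y0)<20)];print(x0,y0,len(e),np.percentile(e[:,2],90) if len(e) else None)
E
python3 chk.py 8
```

```text
loop 116 [482.5 333.3 231.2] [316.  352.5] 233.88019846916154
crest x 482.27054244741413 [  0. 471.] zslope [  0.2 170.3]
433 285 57 129.01932818794847
433 335 48 128.2040818589085
433 375 46 127.99881052637346
532 285 52 129.00187082688402
532 335 44 128.9552191335031
532 375 35 129.357958656532
```

Call:
carry_out(rows=[[0,0,-0.03,0,0,0,-0.2],[0,0,-0.1,0,0,0,-0.2],[0,0,-0.2,0,0,0,-0.2],[0,0,-0.35,0,0,0,-0.2],[0,0,-0.5,0,0,0,-0.2],[0,0,-0.5,0,0,0,-0.2],[0,0,-0.5,0,0,0,-0.2],[0,0,-0.5,0,0,0,-0.2],[0,0,-0.5,0,0,0,-0.2],[0,0,-0.5,0,0,0,-0.2]])

```text
clock: 20.35
position: [484.4, 379.6, 467.5]
ee_rot: [-0.701, 0.713, 0.001, -0.001]
contact_force: [-0.8, 0.1, 0.1]
gripper_width: 34.1
grasp_force: 0.0
```

```bash
python3 chk.py 9
```

```text
loop 124 [482.6 333.7 230.6] [316.6 352.9] 233.19336279701287
crest x 482.15065937197375 [  0.  469.9] zslope [  0.1 175.5]
433 285 57 128.2166420885841
433 335 52 128.00204240347222
433 375 44 127.69459375185878
532 285 52 130.0906447445795
532 335 43 128.81791240742012
532 375 34 129.23759513317586
```

Basket hangs level and still, with the gripper clear.

```bash
python3 -c "
from bench import arm
print(arm.job_done())"
```

```text
the job is handed in; nothing more can be done
None
```

I hung the basket by its bail loop in the dip of the hook and let go, then handed the job in at about 20 s. The last depth check showed it level and clear of the tray. I did not recheck the pins or the bystanders after the final placement, and the hand-in returned no verdict.

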